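Count three massage knobs into a packing tray and latch it

ROBOT

A 6-joint arm with a two-finger parallel gripper is mounted at the origin on the work surface. World frame = base frame: x ahead of the robot, y to its left, z up, the work surface at z = 0. Lengths are in m, angles in rad, forces in N, time in s.
With the tool pointing down it reaches from about 0.275 to 0.875 m from the base axis. Payload 12.5 kg.
Tool frame: the origin (TCP) lies at the very end of the fingers, on their centre line; the grasp point (between the pads) lies 19 mm behind it; z points along the fingers, y is the line along which they close (so a half turn about z gives the same grasp; the last joint's range is limited). The gripper opens to 85 mm and grips with 20 to 120 N. Pads are 22 mm wide; open, the fingers measure 114 mm over their backs; the gripper's body (76 mm by 85 mm) begins 54 mm behind the grasp point. The pads swing forward as they close: fully open they stand 13 mm farther back than shut.
Start: joints at [-1.231, 0.351, 1.652, -0, 1.139, -0.085], TCP at [0.227, -0.501, 0.231] pointing down, gripper open.
Joint ranges: [-2.75, 2.75], [-0.79, 2.1], [0.01, 2.65], [-1.57, 4.71], [0.07, 3.14], [-2.87, 2.87]. Speed limits (rad/s): [2.22, 2.22, 2.79, 3.14, 3.14, 3.14].

INTERFACE

Orientations are given as a 3x3 rotation matrix whose columns are the frame's x, y, z axes.
In Python, from bench import manip gives the robot as it stands. Calls block until the motion is done:
- manip.move_ptp(position, orientation): joint-space move of the TCP to a pose.
- manip.move_l(position, attitude=None, max_speed=0.15): straight line of the TCP; attitude=None keeps the orientation; max_speed is the mean speed in m/s.
- manip.move_j(angles): joint-space move.
- manip.set_gripper(opening, effort=None): opening from 0.0 (shut) to 1.0 (fully open); effort is the grip in N (None keeps the last); returns when the fingers have stopped.
- manip.dwell(seconds).
- manip.inverse_kinematics(position, orientation): joint angles nearest the present ones, or None.
- manip.grab_frame(name): name is "scene" or "top" or "wrist"; returns (picture, depth): 384x512x3 uint8, red, green, blue; 384x512 float32, m along the optical axis (not along the pixel's ray), 0 where there is no reading.
- manip.get_calibration(name): a dict with "camera_matrix" (3x3 intrinsics, pixels), "R" (3x3) and "t" (3): a world point X has camera coordinates R X + t. Camera axes: x right, y down, z forward; pixel columns grow to the right and rows downward; lengths in m; the calibration is good to about 2 mm. A picture is of the moment at which its call begins: read the wrist's pose just before it. get_calibration takes no time and is no camera call; for the wrist camera it gives the pose at the moment of the call.
A pose or a line that the arm cannot do raises manip.Unreachable and nothing moves.
- manip.sign_off(): hands the job in; it is judged then, once.
Trained networks look in the newest picture that a camera, given by its name, has taken for a name from the list of things; names that differ only in an ending like _2 or _b are one class to them, and where a whole thing is asked for, a point or a joint stands for the part that bears it (a point fixed in the world has none). Each returns a list of dicts, best first, with "confidence" (0 to 1); they miss things now and then, are a little off and sometimes report something else, mostly with a low value. They report only what shows in the picture. A call takes as long as a camera call.
- manip.look_for(camera, name): "at" ([x, y, z] in m, in world coordinates, good to about 4 mm: the middle of the surface that is visible of it).
Readings, each from a call of its own:
- manip.current_time(): time.
- manip.current_qpos(): joint angles.
- manip.current_joint_vel(): joint speeds.
- manip.current_joint_torque(): joint torques, N m.
- manip.current_ee_pos(): TCP position.
- manip.current_tcp_rot(): TCP orientation.
- manip.current_force(): force on the tool from outside, world axes, zero at the start.
- manip.current_ft_torque(): the same for the moment, N m.
- manip.current_grip_width(): opening from 0.0 (shut) to 1.0 (fully open).
- manip.current_grip_force(): force on a finger pad.
Only numpy, scipy, OpenCV 4.12 (cv2) and the standard library are available. Lean on these libraries where they do the work, as an engineer would, in place of code of your own. Each camera call takes 0.05 s, during which the arm holds its last target. There are 200 camera calls.

TASK

Pack one set at the finishing bench: slide exactly three of the five mushroom-shaped knobs off the sorting board, standing up, into the open side of the aluminium tray, and leave the other two knobs and the slender spindle standing on the board. Then push the loaded tray along its lane to the end stop until the spring latch snaps out behind its catch and holds it. Slide everything: do not lift the pieces or the tray, tip any piece over or disturb the cup, brush, bottle, jar or spatula.

Things in the scene. Friction and masses are not known exactly. Their poses are not given: they have to be found in the camera images.
- station: fixed packing station; origin at table height, x away from the robot at yaw 0, y along the lane to the end stop. Plywood board x -135 to 45 mm, y -300 to 250, top z 30; six turned pieces stand on it in a row along y near x -68. Beyond its edge the steel tray lane: x 45 to 128 (aluminium fence, top z 48), y -205 to 192 (end stop, top z 48), floor z 20. Grey latch housing behind the fence
- tray: loose aluminium tray in the lane, 400 g, 81 (x) by 225 mm (y); origin: centre of its underside, axes as the station's. Inner floor x -40 to 27 mm, y -107 to 107, 7 mm thick (its top 3 mm below the board's top). Walls 5 mm thick at +x and both y ends, top 37 mm above the underside; -x side open to the board. Two lugs outside the +x wall. Starts empty, 75 to 115 mm short of home
- tray_home (a point): where the tray's origin is when the tray touches the end stop: station (86.5, 79.5, 20) mm
- latch (a joint): travel of the spring latch, m: 0 = nose fully out (its rest), about 0.006 while the tray's leading (+y) lug pushes it back into the fence (3 to 4 N of spring). Its saw-tooth nose yields to a tray moving to +y and springs out behind the lug 3 to 5 mm before the tray meets the stop
- latch_nose (a point): tip of the steel latch nose, which projects 6 mm from the fence into the lane, 16 mm high, near the end stop
- knob1: black turned piece, shaped like a mushroom, standing upright: foot 46 mm in diameter and 22 mm high with a thin copper band, waist 26 mm, rounded cap 40 mm across, 62 mm tall in all, about 80 g. Origin: centre of its underside, z up
- knob2: black turned piece, shaped like a mushroom, standing upright: foot 46 mm in diameter and 22 mm high with a thin copper band, waist 26 mm, rounded cap 40 mm across, 62 mm tall in all, about 80 g. Origin: centre of its underside, z up
- knob3: black turned piece, shaped like a mushroom, standing upright: foot 46 mm in diameter and 22 mm high with a thin copper band, waist 26 mm, rounded cap 40 mm across, 62 mm tall in all, about 80 g. Origin: centre of its underside, z up
- knob4: black turned piece, shaped like a mushroom, standing upright: foot 46 mm in diameter and 22 mm high with a thin copper band, waist 26 mm, rounded cap 40 mm across, 62 mm tall in all, about 80 g. Origin: centre of its underside, z up
- knob5: black turned piece, shaped like a mushroom, standing upright: foot 46 mm in diameter and 22 mm high with a thin copper band, waist 26 mm, rounded cap 40 mm across, 62 mm tall in all, about 80 g. Origin: centre of its underside, z up
- spindle: the odd piece in the row, same black material: slender spindle standing upright, foot 42 mm in diameter and 14 mm high, narrow necks, small bead of 22 mm on top, 80 mm tall. Not part of the set. Origin: centre of its underside, z up
- cup: orange paint cup, 52 mm across, 62 mm high, on the -y end of the board; origin under its centre
- brush: paint brush, 130 mm, lying along x on the +y end of the board; origin under it
- bottle: clear water bottle with red cap, 64 mm across, 190 mm high, on the table to the left; origin under its centre
- jar: amber lacquer jar, 80 mm across, 90 mm high, on the table to the right; origin under its centre
- spatula: spatula, 200 mm, lying on the table to the left

How it is judged:
On the way, in this order (a step that is already met when the one before it is completed fails the run):
1. exactly three of the five knobs stand upright with their whole foot on the tray's floor; the other two knobs and the spindle stand on the board (((x of knob1 in the frame of tray between -0.02 and 0.025 m and y of knob1 in the frame of tray between -0.102 and 0.102 m and z of knob1 in the frame of tray between 0.003 and 0.012 m and angle between knob1's own z axis and vertical below 0.1 rad) or (x of knob1 in the frame of station between -0.135 and 0.044 m and y of knob1 in the frame of station between -0.3 and 0.25 m and z of knob1 in the frame of station between 0.025 and 0.04 m and angle between knob1's own z axis and vertical below 0.1 rad)) and ((x of knob2 in the frame of tray between -0.02 and 0.025 m and y of knob2 in the frame of tray between -0.102 and 0.102 m and z of knob2 in the frame of tray between 0.003 and 0.012 m and angle between knob2's own z axis and vertical below 0.1 rad) or (x of knob2 in the frame of station between -0.135 and 0.044 m and y of knob2 in the frame of station between -0.3 and 0.25 m and z of knob2 in the frame of station between 0.025 and 0.04 m and angle between knob2's own z axis and vertical below 0.1 rad)) and ((x of knob3 in the frame of tray between -0.02 and 0.025 m and y of knob3 in the frame of tray between -0.102 and 0.102 m and z of knob3 in the frame of tray between 0.003 and 0.012 m and angle between knob3's own z axis and vertical below 0.1 rad) or (x of knob3 in the frame of station between -0.135 and 0.044 m and y of knob3 in the frame of station between -0.3 and 0.25 m and z of knob3 in the frame of station between 0.025 and 0.04 m and angle between knob3's own z axis and vertical below 0.1 rad)) and ((x of knob4 in the frame of tray between -0.02 and 0.025 m and y of knob4 in the frame of tray between -0.102 and 0.102 m and z of knob4 in the frame of tray between 0.003 and 0.012 m and angle between knob4's own z axis and vertical below 0.1 rad) or (x of knob4 in the frame of station between -0.135 and 0.044 m and y of knob4 in the frame of station between -0.3 and 0.25 m and z of knob4 in the frame of station between 0.025 and 0.04 m and angle between knob4's own z axis and vertical below 0.1 rad)) and ((x of knob5 in the frame of tray between -0.02 and 0.025 m and y of knob5 in the frame of tray between -0.102 and 0.102 m and z of knob5 in the frame of tray between 0.003 and 0.012 m and angle between knob5's own z axis and vertical below 0.1 rad) or (x of knob5 in the frame of station between -0.135 and 0.044 m and y of knob5 in the frame of station between -0.3 and 0.25 m and z of knob5 in the frame of station between 0.025 and 0.04 m and angle between knob5's own z axis and vertical below 0.1 rad)) and x of spindle in the frame of station between -0.135 and 0.044 m and y of spindle in the frame of station between -0.3 and 0.25 m and z of spindle in the frame of station between 0.025 and 0.04 m and angle between spindle's own z axis and vertical below 0.1 rad and ((x of each of knob1, knob2, knob3 in the frame of station above 0.05 m and x of each of knob4, knob5 in the frame of station below 0.05 m) or (x of each of knob1, knob2, knob4 in the frame of station above 0.05 m and x of each of knob3, knob5 in the frame of station below 0.05 m) or (x of each of knob1, knob2, knob5 in the frame of station above 0.05 m and x of each of knob3, knob4 in the frame of station below 0.05 m) or (x of each of knob1, knob3, knob4 in the frame of station above 0.05 m and x of each of knob2, knob5 in the frame of station below 0.05 m) or (x of each of knob1, knob3, knob5 in the frame of station above 0.05 m and x of each of knob2, knob4 in the frame of station below 0.05 m) or (x of each of knob1, knob4, knob5 in the frame of station above 0.05 m and x of each of knob2, knob3 in the frame of station below 0.05 m) or (x of each of knob1, knob5 in the frame of station below 0.05 m and x of each of knob2, knob3, knob4 in the frame of station above 0.05 m) or (x of each of knob1, knob4 in the frame of station below 0.05 m and x of each of knob2, knob3, knob5 in the frame of station above 0.05 m) or (x of each of knob1, knob3 in the frame of station below 0.05 m and x of each of knob2, knob4, knob5 in the frame of station above 0.05 m) or (x of each of knob1, knob2 in the frame of station below 0.05 m and x of each of knob3, knob4, knob5 in the frame of station above 0.05 m))), for 0.3 s.
2. then the loaded tray has been slid to the end stop (within 5 mm) and the latch nose has sprung out behind its lug (y of tray in the frame of station above 0.0745 m and z of tray in the frame of station below 0.024 m and angle between tray's own z axis and vertical below 0.06 rad and value of joint latch below 0.002 m), for 0.3 s.
At the end, for the whole second after the job is handed in: Exactly three knobs stand upright, whole feet on the tray floor; the other two and the spindle stand upright on the board (all within 0.1 rad); the tray lies flat within 5 mm of the end stop, the latch nose out behind its lug (within 2 mm of 0); pieces and tray at rest (all of step 1 and all of step 2 and linear speed of each of knob1, knob2, knob3, knob4, knob5, tray, spindle below 0.02 m/s); the robot touches nothing.
It fails at once if a knob or the spindle is tipped over (leans more than 0.6 rad) (angle between any of knob1, knob2, knob3, knob4, knob5, spindle's own z axis and vertical above 0.6 rad).
It fails at once if a knob, the spindle or the tray is lifted more than 15 mm above its starting height (height (world z) of any of knob1, knob2, knob3, knob4, knob5, spindle above 0.045 m or height (world z) of tray above 0.035 m).
It fails at once if another thing (cup, brush, bottle, jar, spatula) is shifted by more than 30 mm (distance of any of cup, brush, bottle, jar, spatula from where it was at the start of the episode above 0.03 m).
It also fails if it takes over 72 s, if anything falls off the work surface, if the arm or the gripper's body presses on something with over 40 N, if the wrist force passes 120 N, or if a joint passes its speed limit or range.

## Working session

There is one attempt and no reset: what is moved stays moved. The work goes in short steps, each a Python script; the robot and the scene stay as the last script left them, time stands still between calls to the robot, and variables do not carry over. Pictures are saved under pics/ and viewed, at most 10 in all, crops included, and the job is handed in when it is done.

```bash
ls; mkdir -p pics
python3 - <<'E'
from bench import manip as m
import cv2,numpy as np
for c in ["scene","top"]:
    p,d=m.grab_frame(c); cv2.imwrite(f"pics/{c}0.png",p[:,:,::-1]); np.savez(f"pics/{c}0.npz",p=p,d=d,**m.get_calibration(c))
    for n in ["station","tray","knob1","spindle","cup","brush","bottle","jar","spatula","latch_nose"]:
        print(c,n,[(np.round(r["at"],3).tolist(),round(r["confidence"],2)) for r in m.look_for(c,n)])
print(m.current_time(),m.current_tcp_rot())
E
```

```text
pics
scene station [([0.578, -0.003, 0.029], 0.84)]
scene tray [([0.613, 0.006, 0.024], 0.59)]
scene knob1 [([0.469, -0.09, 0.058], 0.67), ([0.472, -0.167, 0.059], 0.64), ([0.477, -0.027, 0.058], 0.63), ([0.476, 0.053, 0.056], 0.57), ([0.492, 0.192, 0.059], 0.51)]
scene spindle [([0.479, 0.122, 0.058], 0.58), ([0.706, 0.168, 0.051], 0.42)]
scene cup [([0.542, -0.238, 0.074], 0.74)]
scene brush [([0.542, 0.248, 0.046], 0.6), ([0.392, 0.432, 0.002], 0.29)]
scene bottle [([0.617, 0.423, 0.103], 0.62)]
scene jar [([0.616, -0.477, 0.062], 0.55), ([0.573, 0.0, 0.031], 0.28)]
scene spatula [([0.392, 0.432, 0.003], 0.95)]
scene latch_nose [([0.704, 0.17, 0.052], 0.58)]
top station [([0.529, 0.012, 0.034], 0.89), ([0.621, 0.006, 0.024], 0.52)]
top tray [([0.622, 0.008, 0.028], 0.89), ([0.531, -0.24, 0.061], 0.27)]
top knob1 [([0.467, -0.163, 0.087], 0.75), ([0.465, -0.028, 0.09], 0.61), ([0.463, 0.052, 0.087], 0.52), ([0.455, -0.092, 0.088], 0.44)]
top spindle [([0.471, 0.118, 0.068], 0.54), ([0.591, -0.468, 0.09], 0.42)]
top cup [([0.53, -0.242, 0.067], 0.62), ([0.48, 0.191, 0.086], 0.36)]
top brush [([0.524, 0.25, 0.05], 0.95)]
top bottle [([0.594, 0.424, 0.123], 0.76)]
top jar [([0.597, -0.47, 0.09], 0.73)]
top spatula [([0.395, 0.431, 0.004], 0.59)]
top latch_nose [([0.468, -0.159, 0.088], 0.73), ([0.693, 0.168, 0.049], 0.5)]
1.1 [[ 9.11152501e-01  4.12069314e-01  2.91014079e-05]
 [ 4.12069314e-01 -9.11152501e-01  1.98996840e-05]
 [ 3.47158697e-05 -6.13984961e-06 -9.99999999e-01]]
```

View pics/top0.png

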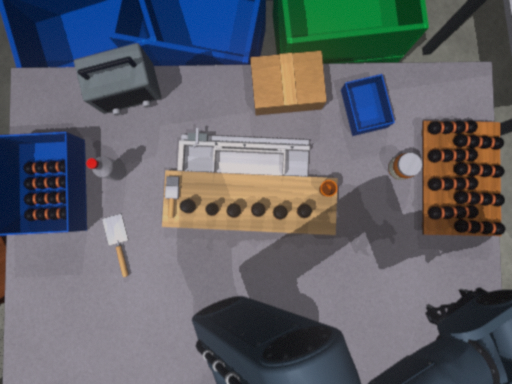

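View pics/scene0.png

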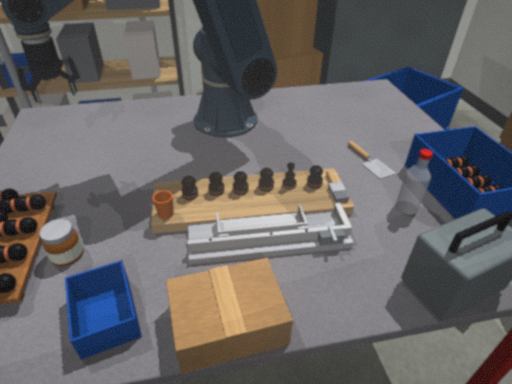

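Run:
```python
import numpy as np,cv2
f=np.load("pics/top0.npz");p,d,K,R,t=[f[k] for k in("p","d","camera_matrix","R","t")]
v,u=np.mgrid[:384,:512]
c=np.stack([(u-K[0,2])/K[0,0]*d,(v-K[1,2])/K[1,1]*d,d],-1)
X=(c-t)@R
print("cam",-R.T@t, K[0,0]); np.save("pics/X0.npy",X)
z=X[...,2]; x=X[...,0]; y=X[...,1]
# caps
m=((z>.075)&(z<.125)&(x>.4)&(x<.52)&(abs(y)<.3)&(d>0)).astype(np.uint8)
n,l,s,ce=cv2.connectedComponentsWithStats(m)
for i in range(1,n):
    if s[i,4]>15:
        q=X[l==i]; print("cap",s[i,4],q.mean(0).round(4),q.min(0).round(3),q.max(0).round(3),ce[i].round())
# board edges & tray
b=(abs(z-.03)<.004)&(d>0)
for yy in [-.26,-.2,-.13,0,.08,.16,.2]:
    s_=b&(abs(y-yy)<.003)&(x>.3)&(x<.8); print("board",yy,x[s_].min().round(4),x[s_].max().round(4))
w=(abs(z-.057)<.005)&(x>.57)&(x<.7)&(abs(y)<.3)&(d>0)
n,l,s,ce=cv2.connectedComponentsWithStats(w.astype(np.uint8))
for i in range(1,n):
    if s[i,4]>10:
        q=X[l==i]; print("wall",s[i,4],q.mean(0).round(4),q.min(0).round(4),q.max(0).round(4))
for yy in [-.15,-.05,.05,.15,.18]:
    r=(abs(y-yy)<.0015)&(x>.55)&(x<.72)&(d>0); o=np.argsort(x[r]); print(yy,[(round(a,3),round(b,3)) for a,b in zip(x[r][o],z[r][o])][::2])
```

```text
cam [ 0.44630173 -0.03434543  1.23708563] 380.62654789093835
cap 32 [ 0.5118 -0.2382  0.0904] [ 0.504 -0.26   0.076] [ 0.52  -0.215  0.097] [329. 194.]
cap 131 [0.4811 0.1945 0.0873] [0.463 0.178 0.076] [0.5   0.212 0.095] [185. 205.]
cap 131 [ 0.4675 -0.0233  0.0872] [ 0.449 -0.04   0.076] [ 0.486 -0.003  0.096] [257. 209.]
cap 47 [0.4711 0.1203 0.1021] [0.462 0.111 0.075] [0.481 0.13  0.109] [209. 208.]
cap 127 [0.4656 0.0523 0.0874] [0.447 0.036 0.077] [0.483 0.07  0.094] [232. 210.]
cap 132 [ 0.4624 -0.1667  0.087 ] [ 0.445 -0.186  0.078] [ 0.481 -0.149  0.095] [305. 210.]
cap 132 [ 0.4587 -0.0916  0.0874] [ 0.439 -0.11   0.078] [ 0.476 -0.073  0.095] [280. 212.]
board -0.26 0.3873 0.5648
board -0.2 0.3909 0.7909
board -0.13 0.3948 0.7862
board 0 0.4021 0.6501
board 0.08 0.4061 0.6555
board 0.16 0.4132 0.5883
board 0.2 0.4134 0.6756
wall 19 [0.6875 0.1683 0.054 ] [0.6771 0.165  0.0523] [0.6994 0.1746 0.058 ]
wall 202 [0.6396 0.0034 0.0566] [ 0.5762 -0.1078  0.052 ] [0.6638 0.118  0.0618]
-0.15 [(np.float64(0.553), np.float64(0.029)), (np.float64(0.559), np.float64(0.03)), (np.flo
[... 3735 characters left out ...]
85), np.float64(0.029)), (np.float64(0.593), np.float64(0.021)), (np.float64(0.599), np.float64(0.02)), (np.float64(0.605), np.float64(0.022)), (np.float64(0.612), np.float64(0.024)), (np.float64(0.618), np.float64(0.024)), (np.float64(0.625), np.float64(0.023)), (np.float64(0.632), np.float64(0.018)), (np.float64(0.638), np.float64(0.022)), (np.float64(0.645), np.float64(0.016)), (np.float64(0.652), np.float64(0.017)), (np.float64(0.658), np.float64(0.017)), (np.float64(0.664), np.float64(0.02)), (np.float64(0.669), np.float64(0.03)), (np.float64(0.672), np.float64(0.046)), (np.float64(0.686), np.float64(0.042)), (np.float64(0.69), np.float64(0.053)), (np.float64(0.708), np.float64(0.044))]
```

The top view shows the board (cols 163–337, rows 170–235) with the row of pieces. The second piece from the left, at (211,207), is the slim spindle. The tray lies in the lane at about (250,158), with the cup at (328,188) and the brush at the left end. Scene view agrees. Next I fit the station frame from the depth.

Run:
```python
import numpy as np,cv2
from scipy.optimize import minimize
f=np.load("pics/top0.npz");p,d,K,R,t=[f[k] for k in("p","d","camera_matrix","R","t")]
X=np.load("pics/X0.npy"); P=X[d>0]
P=P[(P[:,0]>.36)&(P[:,0]<.75)&(abs(P[:,1])<.34)]
# board rectangle fit: maximise signed agreement of z~.03 in region (-x, +-y edges), via soft labels
isb=(abs(P[:,2]-.03)<.008); tab=(abs(P[:,2])<.008)
def st(q,P): 
    a=q[2]; dx=P[:,:2]-q[:2]; return dx@np.array([[np.cos(a),-np.sin(a)],[np.sin(a),np.cos(a)]])
def cost(q):
    s=st(q,P); sg=lambda e:1/(1+np.exp(-e/.001))
    ins=sg(s[:,0]+.135)*sg(s[:,1]+.3)*sg(.25-s[:,1])
    m=(s[:,0]<.04)
    return (ins[m&tab].sum()+(1-ins[m&isb]).sum())
best=min((minimize(cost,[x0,y0,-.057],method="Nelder-Mead",options=dict(initial_simplex=[[x0,y0,-.057],[x0+.01,y0,-.057],[x0,y0+.01,-.057],[x0,y0,-.03]],xatol=1e-5,fatol=1e-3,maxiter=2000)) for x0 in(.53,.54) for y0 in(0,.01)),key=lambda r:r.fun)
q=best.x; print("station",q,best.fun)
S=st(q,P)
fen=(abs(P[:,2]-.048)<.004)&(S[:,0]>.12)&(S[:,0]<.145)&(S[:,1]<.14); print("fence top x",np.percentile(S[fen,0],[2,50,98]))
stp=(abs(P[:,2]-.048)<.004)&(S[:,1]>.17)&(S[:,1]<.23)&(S[:,0]>.05)&(S[:,0]<.12); print("stop y",np.percentile(S[stp,1],[2,50,98]))
w=(abs(P[:,2]-.057)<.004)&(S[:,0]>.05)&(S[:,0]<.125)&(abs(S[:,1])<.17)
ww=S[w]; print("wall n",w.sum(),"y",np.sort(ww[:,1])[[0,2,5,-6,-3,-1]].round(4),"x",np.percentile(ww[:,0],[2,50,98]))
fl=(abs(P[:,2]-.027)<.003)&(S[:,0]>.055)&(S[:,0]<.1)
for nm,wy in(("-",ww[ww[:,1]<-.08]),("+",ww[ww[:,1]>.06])): 
    e=wy[wy[:,0]<.1]; print(nm,len(e),e.mean(0),e.min(0),e.max(0))
for c in [(.4811,.1945),(.4711,.1203),(.4656,.0523),(.4675,-.0233),(.4587,-.0916),(.4624,-.1667),(.53,-.24)]: print("piece",st(q,np.array([[*c,0]])).round(4))
# red-draw overlay
img=p[:,:,::-1].copy()
a=q[2];RZ=np.array([[np.cos(a),-np.sin(a)],[np.sin(a),np.cos(a)]])
def dr(pts,z,col):
    w=np.c_[np.array(pts)@RZ.T+q[:2],np.full(len(pts),z)]; c=w@R.T+t; uv=(c@K.T); uv=uv[:,:2]/uv[:,2:]
    return uv
big=cv2.resize(img[120:250,150:350],None,fx=4,fy=4,interpolation=cv2.INTER_CUBIC)
for pts,z,col in [([(-.135,-.3),(.045,-.3),(.045,.25),(-.135,.25)],.03,(0,0,255)),([(.045,-.205),(.128,-.205),(.128,.192),(.045,.192)],.048,(255,0,0))]:
    uv=((dr(pts,z,col)-[150,120]+.5)*4).round().astype(int); cv2.polylines(big,[uv],True,col,1)
cv2.imwrite("pics/ov.png",big)
```

```text
station [ 0.53700368  0.0254762  -0.05643271] 71.08244782223537
fence top x [0.122983   0.13373406 0.14075074]
stop y [0.19147554 0.19824163 0.20629829]
wall n 176 y [-0.1294 -0.1293 -0.1286  0.0946  0.0949  0.0956] x [0.05522975 0.11515741 0.11957784]
- 28 [ 0.07669326 -0.1269585 ] [ 0.05245497 -0.12942223] [ 0.09942269 -0.12440746]
+ 24 [0.0796913  0.09281971] [0.05198158 0.09045499] [0.09936319 0.09562397]
piece [[-0.0653  0.1656]]
piece [[-0.0711  0.091 ]]
piece [[-0.0728  0.0228]]
piece [[-0.0666 -0.0526]]
piece [[-0.0716 -0.1213]]
piece [[-0.0636 -0.1961]]
piece [[ 0.008  -0.2654]]
```

View pics/ov.png

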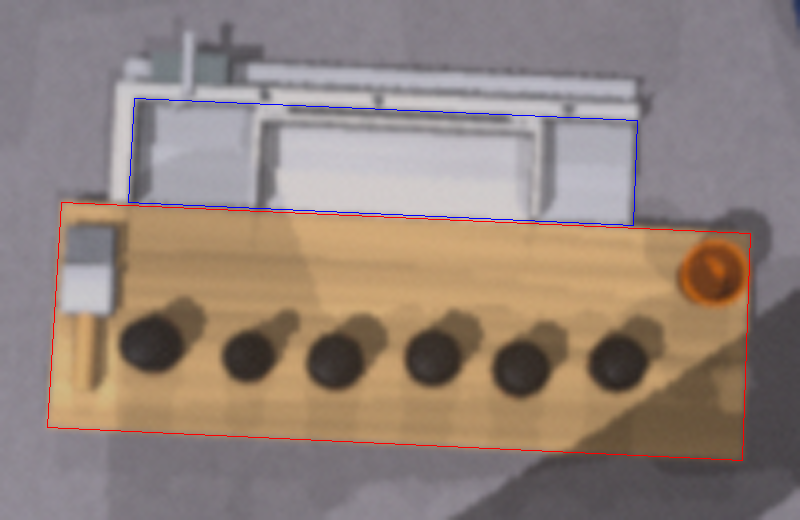

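The overlay matches the board (red) and the lane (blue). The tray centre is at station y ≈ -0.017, about 96 mm short of home. I'll take the knobs at y 0.023, -0.053 and -0.121 and push each along a line with the half-open fingers cradling its foot.

```bash
cat > h.py <<'E'
from bench import manip as m
import numpy as np,cv2
Q=np.array([0.5370,0.0255]);YAW=-0.05643
RZ=np.array([[np.cos(YAW),-np.sin(YAW)],[np.sin(YAW),np.cos(YAW)]])
def W(p,z): return [*(Q+RZ@np.array(p)),z]
def S(p): return RZ.T@(np.array(p)[:2]-Q)
def rot(phi):
    a=YAW+phi;c,s=np.cos(a),np.sin(a); return np.array([[c,s,0],[s,-c,0],[0,0,-1.]])
D=.030; Z=.034
def push(k,g,first=False):
    k,g=np.array(k),np.array(g);v=g-k;u=v/np.linalg.norm(v);R=rot(np.arctan2(u[1],u[0]))
    s=k-u*(D+.012)
    m.move_ptp(W(s,.15),R)
    m.move_l(W(s,Z),max_speed=.12); f0=np.array(m.current_force())
    e=g-u*D
    m.move_l(W(e-u*.04,Z),max_speed=.08); print("f",np.round(np.array(m.current_force())-f0,1))
    m.move_l(W(e,Z),max_speed=.04); print("f",np.round(np.array(m.current_force())-f0,1))
    m.move_l(W(e-u*.02,Z),max_speed=.08)
    m.move_l(W(e-u*.02,.15),max_speed=.2); print("t",m.current_time())
def look(n):
    p,d=m.grab_frame("top"); f=m.get_calibration("top");K,R,t=[np.array(f[k]) for k in("camera_matrix","R","t")]
    v,u=np.mgrid[:384,:512]
    X=(np.stack([(u-K[0,2])/K[0,0]*d,(v-K[1,2])/K[1,1]*d,d],-1)-t)@R
    s=(X[...,:2]-Q)@RZ; z=X[...,2]
    b=((z>.068)&(z<.116)&(s[...,0]>-.13)&(s[...,0]<.12)&(abs(s[...,1])<.23)&(d>0)).astype(np.uint8)
    nn,l,st,_=cv2.connectedComponentsWithStats(b)
    for i in range(1,nn):
        if st[i,4]>15: print("cap",st[i,4],s[l==i].mean(0).round(4),z[l==i].max().round(3))
    cv2.imwrite(f"pics/{n}.png",cv2.resize(p[120:250,150:350,::-1],None,fx=4,fy=4))
    w=(abs(z-.057)<.004)&(s[...,0]>.05)&(s[...,0]<.1)&(d>0); y=np.sort(s[...,1][w]); print("wall y",y[:3].round(4),y[-3:].round(4)); print("t",m.current_time())
E
python3 - <<'E'
from h import *
m.set_gripper(.29)
push((-.0728,.0228),(.0775,.038))
m.move_l(W((-.12,-.02),.2),max_speed=.25)
look("a1"); print(m.current_grip_width())
p,d=m.grab_frame("scene"); cv2.imwrite("pics/as.png",cv2.resize(p[130:280,130:380,::-1],None,fx=3,fy=3))
E
```

```text
f [-0.7  0.   0.5]
f [-0.5 -1.   0.1]
t 8.925
cap 129 [0.0777 0.0371] 0.093
cap 134 [-0.0653  0.1652] 0.094
cap 80 [-0.0605 -0.0527] 0.093
cap 22 [-0.0665  0.0957] 0.112
cap 132 [-0.0636 -0.196 ] 0.096
cap 131 [-0.0716 -0.1215] 0.095
wall y [-0.7763 -0.7727 -0.7371] [0.7406 0.7411 0.7413]
t 9.7833
0.28901500478955633
```

View pics/as.png

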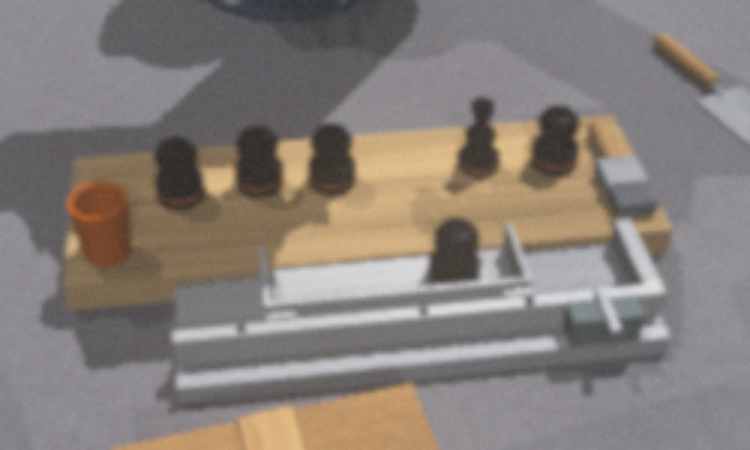

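The first knob stands upright in the tray at (455,250), within 1 mm of target, and the rest are undisturbed. Now the other two.

```bash
sed -i 's/&(d>0); y=/\&(abs(s[...,1])<.18)\&(d>0); y=/' h.py
python3 - <<'E'
from h import *
push((-.0666,-.0526),(.0775,-.022))
m.move_l(W((-.10,-.06),.15),max_speed=.25)
push((-.0716,-.1214),(.0775,-.080))
m.move_ptp(W((.087,-.2),.2),rot(0))
look("b1")
p,d=m.grab_frame("scene"); cv2.imwrite("pics/bs.png",cv2.resize(p[130:280,130:380,::-1],None,fx=3,fy=3))
E
```

```text
f [ 1.  -0.2 -0.3]
f [ 0.6  0.8 -0.3]
t 15.2417
f [-0.  -0.3 -0.5]
f [ 0.4  0.5 -0.4]
t 21.4417
cap 129 [0.0777 0.0372] 0.093
cap 129 [ 0.0777 -0.0225] 0.092
cap 129 [ 0.0777 -0.0802] 0.093
cap 132 [-0.0653  0.1652] 0.095
cap 76 [-0.0717  0.0892] 0.112
wall y [-0.1297 -0.1293 -0.1292] [0.0944 0.0948 0.0954]
t 22.075
```

View pics/bs.png

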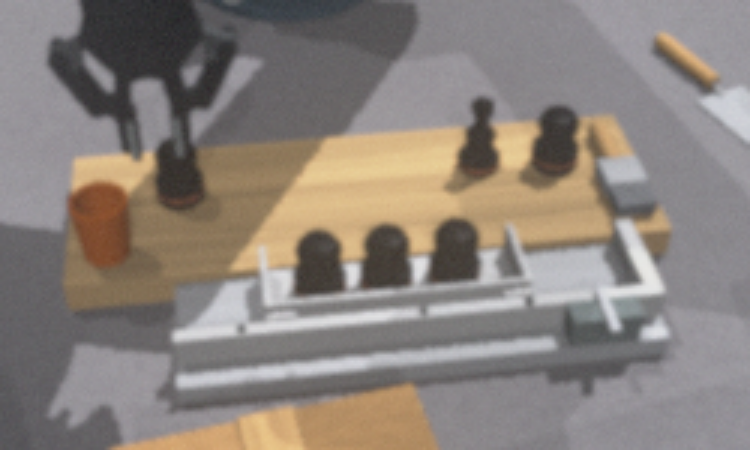

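All three knobs stand in the tray; at (318,262), (386,258) and (455,250). Now push the tray on its -y wall with the fingers shut.

Run:
```python
from h import *
R=rot(np.pi/2); m.set_gripper(0.)
m.move_ptp(W((.088,-.165),.15),R); m.move_l(W((.088,-.165),.032),max_speed=.12)
f0=np.array(m.current_force()); F=lambda:RZ.T@(np.array(m.current_force())-f0)[:2]
m.move_l(W((.088,-.144),.032),max_speed=.05); print(F())
m.move_l(W((.088,-.075),.032),max_speed=.05); print(F())
y=-.075
while y<-.036:
    y+=.0015; m.move_l(W((.088,y),.032),max_speed=.02); f=F(); print(round(y,4),S(m.current_ee_pos()).round(4),f.round(1))
    if f[1]<-14: break
m.move_l(W((.088,y-.03),.032),max_speed=.06); m.move_l(W((.088,y-.03),.2),max_speed=.2)
m.move_l(W((.088,-.2),.25),max_speed=.2)
look("c1")
p,d=m.grab_frame("scene"); cv2.imwrite("pics/cs.png",cv2.resize(p[130:280,130:380,::-1],None,fx=3,fy=3))
```

```text
[0.28973895 0.28265295]
[-0.37312337 -6.49518405]
-0.0735 [ 0.0879 -0.0741] [-0.2 -8.8]
-0.072 [ 0.088  -0.0727] [-1.3 -8.2]
-0.0705 [ 0.088 -0.071] [-0.9 -6.4]
-0.069 [ 0.088  -0.0693] [ 0.6 -6.7]
-0.0675 [ 0.088  -0.0678] [ 0.  -6.3]
-0.066 [ 0.088  -0.0663] [ 0.4 -6. ]
-0.0645 [ 0.088  -0.0648] [-0.3 -5.6]
-0.063 [ 0.088  -0.0633] [-0.1 -6.1]
-0.0615 [ 0.088  -0.0618] [ 0.1 -5.9]
-0.06 [ 0.088  -0.0603] [ 1.  -7.1]
-0.0585 [ 0.088  -0.0588] [ 0.4 -5.9]
-0.057 [ 0.088  -0.0573] [-0.1 -5.9]
-0.0555 [ 0.088  -0.0558] [-0.1 -7.2]
-0.054 [ 0.088  -0.0543] [-0.3 -5.9]
-0.0525 [ 0.0879 -0.0528] [ 0.6 -6.6]
-0.051 [ 0.0879 -0.0513] [ 1.3 -6.8]
-0.0495 [ 0.088  -0.0498] [ 0.1 -4.8]
-0.048 [ 0.088  -0.0478] [ 0.6 -2.5]
-0.0465 [ 0.088  -0.0462] [-0.3 -1. ]
-0.045 [ 0.088  -0.0448] [ 0.3 -1.6]
-0.0435 [ 0.088  -0.0439] [-0.3 -6.4]
-0.042 [ 0.0879 -0.0439] [ -1.6 -15.7]
cap 133 [0.0765 0.1324] 0.093
cap 128 [0.0767 0.0732] 0.092
cap 128 [0.0768 0.0153] 0.092
cap 134 [-0.0653  0.1652] 0.097
cap 71 [-0.0712  0.0897] 0.11
wall y [-0.0329 -0.0328 -0.0325] [0.0773 0.1183 0.1265]
t 35.1
```

View pics/cs.png

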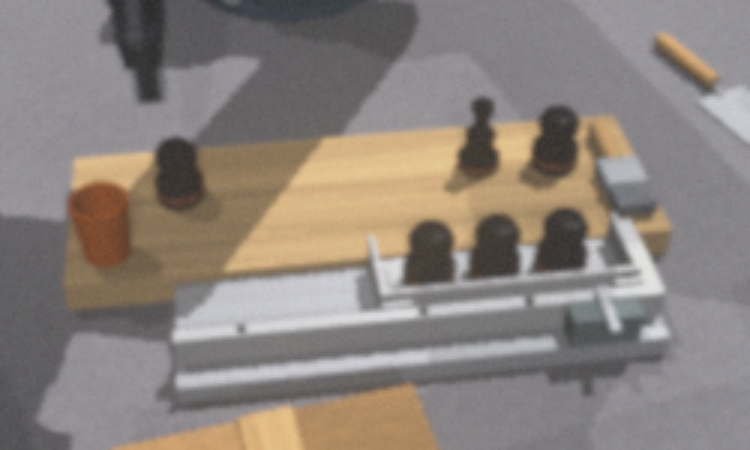

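The force dropped about 4 mm before the hard contact, which is the latch snapping out. The tray sits against the stop with its y ≈ 0.0796, and all six pieces are upright in the picture.

```bash
python3 -c "
from bench import manip as m
m.dwell(.3); print(m.sign_off())"
```

```text
the job is handed in; nothing more can be done
None
```

The job is handed in: three knobs stand in the tray, and the tray is against the end stop. The push force dropped about 4 mm before the stop, as it would when the latch snaps out. The other two knobs and the spindle are still standing on the board; the verdict was not shown.

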